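# Weigh a rebuilt gyro rotor on the bench balance

### The arm

A 6-joint arm with a two-finger parallel gripper is mounted at the origin on the work surface. World frame = base frame: x ahead of the robot, y to its left, z up, the work surface at z = 0. Lengths are in mm, angles in degrees, forces in N, time in s.
With the tool pointing down it reaches from about 375 to 825 mm from the base axis. Payload 5.5 kg.
Tool frame: the origin (TCP) lies midway between the tips of the shut fingers; the grasp point (between the pads) lies 19 mm behind it; z points along the fingers, y is the line along which they close (so a half turn about z gives the same grasp; the last joint's range is limited). The gripper opens to 85 mm and grips with 20 to 120 N. Pads are 22 mm wide; open, the fingers measure 114 mm over their backs; the gripper's body (76 mm by 85 mm) begins 54 mm behind the grasp point. The pads swing forward as they close: fully open they stand 13 mm farther back than shut.
Start: joints at [-76.891, 17.962, -2.699, 69.339, 0, 90], TCP at [136.082, -584.36, 231.299] pointing down, gripper open.
Joint ranges: [-152.73, 152.73], [-39.44, 99.34], [-58.76, 71.6], [-118.89, 123.64], [-81.53, 83.1], [-180, 180]. Speed limits (degrees/s): [136.94, 136.94, 172.46, 180, 180, 180].

### API

Orientations are given as [roll, pitch, yaw] about the fixed x, y, z axes, in that order (R = Rz(yaw) Ry(pitch) Rx(roll)).
In Python, from workcell import manip, kin, get_state, cams gives the robot as it stands. Calls block until the motion is done:
- manip.reach(position, orientation): joint-space move of the TCP to a pose.
- manip.move_straight(position, rotation=None, vel=150): straight line of the TCP; rotation=None keeps the orientation; vel is the mean speed in mm/s.
- manip.goto_joints(angles): joint-space move.
- manip.command_gripper(opening): finger opening in mm; the grip force is fixed at half the most; returns when the fingers have stopped.
- manip.hold(seconds).
- kin.ik(position, orientation): joint angles nearest the present ones, or None.
- get_state(): the state.
- cams.get_image(name): name is "scene" or "top" or "wrist"; returns a dict with "color" (400x640x3 uint8, blue, green, red), "z_map" (400x640 float32, mm along the optical axis (not along the pixel's ray), 0 where there is no reading), "camera_matrix" (3x3 intrinsics, pixels), "k1" (the pictures are not rectified: a ray, as slopes to the right and down, at radius r is drawn at 1 + k1 r^2 times it, then the intrinsics apply), "rvec" (rotation vector, rad) and "tvec" (3), from world to camera coordinates, as OpenCV has them. Camera axes: x right, y down, z forward; pixel columns grow to the right and rows downward; lengths in mm; the calibration is good to about 2 mm. A picture is of the moment at which its call begins.
A pose or a line that the arm cannot do raises manip.MotionError and nothing moves.
- manip.sign_off(): hands the job in; it is judged then, once.
The state is a dict: "time": time; "joint_pos": joint angles; "dq": joint speeds; "joint_efforts": joint torques, N m; "ee_pos": TCP position; "tool_rot": TCP orientation; "ft_force": force on the tool from outside, world axes, zero at the start; "torque": the same for the moment, N m; "grip_width": finger opening in mm; "gripper_force": force on a finger pad.
Only numpy, scipy, OpenCV 4.12 (cv2) and the standard library are available. Lean on these libraries where they do the work, as an engineer would, in place of code of your own. Each camera call takes 0.05 s, during which the arm holds its last target. There are 200 camera calls.

### The job

Weigh the rotor: stand the all-brass counterweight in the blue outer pocket of the balance's pan, then stand the red-knobbed counterweight in the pan's loading end, between its inner end wall and the red line, and let go of it. Then, without lifting it off the pan again, slide it outwards bit by bit until the beam, left alone, floats level with its pointer in the green band, and leave both weights standing there. Be gentle with the balance: never knock it or press hard on it, never let the pan sink to its lower stop, and leave the other things on the bench alone.

Things in the scene. Friction and masses are not known exactly. Their poses are not given: they have to be found in the camera images.
- balance: grey bench balance, fixed to the bench; origin at bench height under its pivot. The beam runs along its y axis, the pan on the +y side. The pivot axis lies along x, 105 mm above the bench, between two steel cheeks 22 mm wide along y, 118 mm high.
- rotor: steel-and-copper gyro rotor of unknown mass, 62 mm across and 46 mm high, mounted on the -y arm of the beam, 130 mm from the pivot; origin at the centre of its underside, z up along its axle
- pointer (a point): red pointer bar at the -y end of the beam, its middle 192 mm from the pivot and level with the pivot axis; axes as the beam's. It swings in front of an upright white scale plate (36 mm wide along y, top 132 mm above the bench) and stands in the plate's green band (9.5 mm high, centred 105 mm above the bench) when the beam is level within 0.025 rad
- tilt (a joint): tilt of the beam, rad; 0 is level, positive with the pan up. Stops at +0.10 and -0.10. At the start the rotor holds the pan at its upper stop, and still does with both weights in, the second in the loading end. Afloat, sliding a weight 1 mm outwards lowers the reading by about 0.008 rad. It settles in about 1 s. Touching a weight tilts it falsely.
- beam: the balance beam with its aluminium weight pan; origin on the pivot axis, y along the beam towards the pan, z up; it turns about x. It yields: about 4 N on the pan tips it down off its upper stop. It is delicate: set weights down on it slower than 30 mm/s, not from a drop of several mm
- pan (a point): frame of the aluminium weight pan, tilting with the beam; origin level with the pan's floor (top face), at the pivot, 15 mm below the pivot axis (90 mm above the bench); y runs outwards along the pan, z up from the floor. Inside 38 mm wide, walls 6 mm high, 3 mm thick. Trough from y = 38 to 161 mm, a divider 4 mm thick, 6 mm high, then the pocket from y = 165 to 206 mm.
- red_line (a point): middle of the red line across the pan's floor, y = 78 mm in the pan's frame; the loading end lies between it and the inner end wall at y = 38 mm. The beam floats level with the red-knobbed weight's centre somewhere outward of it, between y = 80 and 133 mm, depending on the rotor; axes as the pan's
- load_point (a point): point on the pan's floor in the loading end, y = 60 mm in the pan's frame; a good centre for the red-knobbed weight, up to 5 mm either way; axes as the pan's
- pocket (a point): centre of the blue pocket's floor, y = 186 mm in the pan's frame; the pocket is 41 mm long and 38 mm wide; axes as the pan's
- main_weight: all-brass counterweight, standing upright on the bench at the start; its origin is the centre of its underside; z is up through the knob. Round body 32 mm across and 27 mm high, above it a 12 mm neck and a knob 19 mm across whose top is 41 mm above the underside. 200 g
- trim_weight: dark steel counterweight with a red knob, standing upright on the bench at the start; its origin is the centre of its underside; z is up through the knob. Round body 32 mm across and 27 mm high, above it a 12 mm neck and a knob 19 mm across whose top is 41 mm above the underside. 200 g
- filter_tube: brown metal tube, 36 mm across and 85 mm high, standing on the bench; bystander; origin at the centre of its underside
- screwdriver: blue screwdriver lying on the bench, about 215 mm long; bystander; origin at its middle, underneath, x along it
- parts_tin: open green tin 90 x 160 x 25 mm; bystander; origin at the centre of its underside
Mind the look-alikes: they are no part of the job. Several things have the shape of the main_weight; the one meant has the colours described above. Of the things that look like the trim_weight, take the one that is nearest to the robot's base at the start.

How it is judged:
By the outcome, as a careful person would: the job done as asked, in the order asked, and still so for the second after the job is handed in, with the robot touching nothing.
It also fails if it takes over 72 s, if anything falls off the work surface, if the arm or the gripper's body presses on something with over 40 N, if the wrist force passes 120 N, or if a joint passes its speed limit or range.

## Working session

There is one attempt and no reset: what is moved stays moved. The work goes in short steps, each a Python script; the robot and the scene stay as the last script left them, time stands still between calls to the robot, and variables do not carry over. Pictures are saved under pics/ and viewed, at most 10 in all, crops included, and the job is handed in when it is done.

```bash
mkdir -p pics; ls
python3 - <<'E'
from workcell import cams,get_state
import cv2,numpy as np,pickle
d={}
for n in("scene","top","wrist"):
    im=cams.get_image(n);d[n]=im;cv2.imwrite(f"pics/{n}0.png",im["color"]);print(n,im["camera_matrix"].tolist(),im["k1"],im["rvec"],im["tvec"])
pickle.dump(d,open("d0.pkl","wb"));s=get_state();print(s)
E
```

```text
pics
scene [[393.0560525533546, 0.0, 322.5895325514516], [0.0, 393.0560525533546, 200.65493705816644], [0.0, 0.0, 1.0]] 0.021223918272829632 [ 2.12511372  0.67835289 -0.32009712] [-449.73959996 -161.23122251 1191.26253699]
top [[393.22008408881595, 0.0, 323.0444599749218], [0.0, 393.22008408881595, 200.37130123616058], [0.0, 0.0, 1.0]] -0.010720425324309306 [ 2.10941854 -2.15540513  0.12171814] [-34.09165412 589.4184425  792.78538092]
wrist [[315.5027489538783, 0.0, 324.98462249529996], [0.0, 315.5027489538783, 191.98027315193968], [0.0, 0.0, 1.0]] -0.034173433527698964 [-2.29206346  1.81930176  0.24349138] [-598.44168908  -33.29696305  377.39005241]
{'time': 0.15, 'joint_pos': array([-7.68884877e+01,  1.79958695e+01, -2.74074639e+00,  6.93378070e+01,
        1.12437409e-05,  9.00020488e+01]), 'dq': array([ 0.01017514, -0.12551672,  0.22063026,  0.04323663,  0.0226016 ,
       -0.01912881]), 'joint_efforts': array([ 7.96663226e-04, -5.40043616e+01,  3.40060294e+01,  1.32533038e-02,
        1.42072754e-04, -5.93199474e-06]), 'ee_pos': array([ 136.01167957, -583.94355953,  230.62475654]), 'tool_rot': array([-1.79925577e+02, -8.58248767e-06,  1.31094635e+01]), 'ft_force': array([-0.13231582,  0.45550554,  0.31353626]), 'torque': array([ 0.00053591, -0.02377462, -0.0363299 ]), 'gripper_force': 0.0, 'grip_width': 85.64317833472361}
```

View pics/scene0.png

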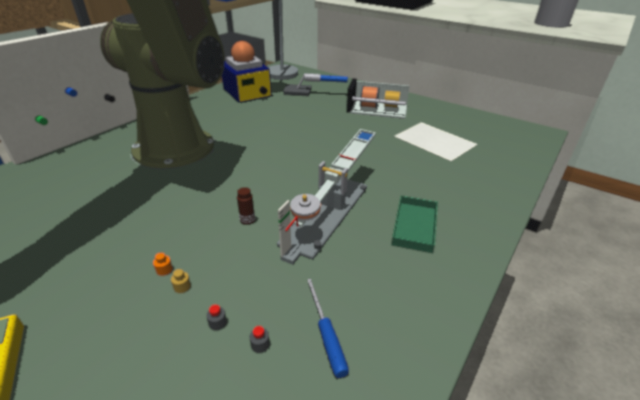

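View pics/top0.png

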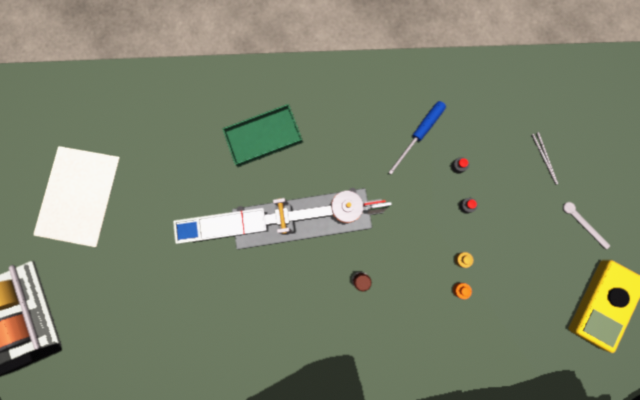

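Scene picture: the orange (162,263), all-brass (180,280) and red-knobbed dark (216,316), (259,338) weights stand in front of the rotor. The pan points away, with the blue pocket at (365,135).
Top picture: the blue pocket is at (187,231), the pivot at about (282,215) and the rotor at (347,207).

Candidates (top px):
- **main_weight:** brass (465,260) or orange (463,291). By colour, I choose the brass one.
- **trim_weight:** red-knobbed (470,205) or (461,165). I choose the one nearest the base, probably (470,205), and will check this with numbers.

```bash
cat > h.py <<'E'
import numpy as np,cv2,pickle
from scipy.spatial.transform import Rotation as Ro
def pose(im): return cv2.Rodrigues(np.array(im["rvec"],float))[0],np.array(im["tvec"],float).ravel()
def slopes(im,uv):
    K=im["camera_matrix"];k=im["k1"];d=(np.atleast_2d(uv)-[K[0,2],K[1,2]])/[K[0,0],K[1,1]];s=d.copy()
    for _ in range(8): s=d/(1+k*(s**2).sum(1,keepdims=True))
    return s
def onplane(im,uv,z):
    R,t=pose(im);s=slopes(im,uv);r=np.c_[s,np.ones(len(s))]@R;c=-R.T@t
    return c+r*((z-c[2])/r[:,2])[:,None]
def points(im,uv):
    R,t=pose(im);uv=np.atleast_2d(uv);z=im["z_map"][uv[:,1].astype(int),uv[:,0].astype(int)];s=slopes(im,uv)
    return (np.c_[s,np.ones(len(s))]*z[:,None]-t)@R
def proj(im,P):
    R,t=pose(im);p=np.atleast_2d(P)@R.T+t;s=p[:,:2]/p[:,2:];s=s*(1+im["k1"]*(s**2).sum(1,keepdims=True))
    K=im["camera_matrix"];return s*[K[0,0],K[1,1]]+[K[0,2],K[1,2]]
def blobs(im,lo,hi,amin=8):
    m=cv2.inRange(cv2.cvtColor(im["color"],cv2.COLOR_BGR2HSV),np.array(lo),np.array(hi))
    n,l,st,c=cv2.connectedComponentsWithStats(m);return [(c[i],st[i,4],l==i) for i in range(1,n) if st[i,4]>=amin]
E
python3 - <<'E'
from h import *
d=pickle.load(open("d0.pkl","rb"));T=d["top"];W=d["wrist"];S=d["scene"]
np.set_printoptions(precision=1,suppress=True)
print("zrange",[(n,(d[n]["z_map"]==0).mean()) for n in d])
for nm,lo,hi in(("red",(0,150,80),(6,255,255)),("red2",(174,150,80),(180,255,255)),("orange",(7,150,100),(14,255,255)),("brass",(15,120,100),(24,255,255)),("blue",(100,150,60),(130,255,255))):
    for n in("top","scene"):
        for c,a,m in blobs(d[n],lo,hi):
            p=onplane(d[n],c,41)[0]
            print(nm,n,c,a,p,points(d[n],np.round(c))[0])
uv=np.argwhere(np.ones((60,20),bool))[:,::-1]+[480,310]
print("bench z top: mean,std",points(T,uv)[:,2].mean(),points(T,uv)[:,2].std())
print(proj(W,[[600,0,0],[136,-584,0]]))
a=cv2.resize(T["color"][140:310,440:500],None,fx=3.4,fy=3.4,interpolation=cv2.INTER_CUBIC)
b=cv2.resize(T["color"][180:260,165:400],None,fx=2.5,fy=2.5,interpolation=cv2.INTER_CUBIC)
o=np.zeros((580,800,3),np.uint8);o[:578,:204]=a;o[:200,208:795]=b[:, :587]
w=cv2.resize(W["color"],(590,369));o[205:574,208:798]=w;cv2.imwrite("pics/c1.png",o)
E
```

```text
zrange [('scene', np.float64(0.00384375)), ('top', np.float64(0.0039375)), ('wrist', np.float64(0.0040703125))]
red top [462.8 162.3] 69 [ 663.5 -346.5   41. ] [ 664.9 -347.9   38.6]
red top [471.3 203.8] 72 [ 574.  -358.1   41. ] [ 573.7 -357.8   39.9]
red top [367.5 203.4] 8 [ 580.  -140.7   41. ] [ 574.2 -137.6   89.8]
red scene [292.1 221.8] 31 [ 539.4 -103.2   41. ] [ 577.1 -148.4   89.6]
red scene [214.2 309.9] 98 [ 577.8 -361.8   41. ] [ 578.2 -362.5   41.7]
red scene [258.2 331.6] 107 [ 666.8 -350.2   41. ] [ 667.6 -351.4   41.9]
orange top [461.5 289.8] 110 [ 397.7 -325.5   41. ] [ 397.3 -324.9   39.8]
orange top [ 12.  329.8] 631 [330.4 610.3  41. ] [335.2 584.2  72.6]
orange scene [241.1  48.4] 176 [-460.2  764.2   41. ] [-106.2  422.5  178.8]
orange scene [369.2  91.7] 87 [300.5 656.5  41. ] [337.9 584.   71.4]
orange scene [161.6 264.4] 216 [ 418.  -346.6   41. ] [ 405.6 -339.7   28.7]
brass top [281.4 214.7] 94 [560.1  42.1  41. ] [552.1  33.8 108.1]
brass top [348.4 204.6] 13 [ 578.3 -100.3   41. ] [567.1 -96.7 119.6]
brass top [464.6 259.5] 206 [ 458.7 -336.1   41. ] 
[... 704 characters left out ...]
3.3   41. ] [ 405.1 -327.6   29.4]
brass scene [178.6 278.3] 217 [ 472.3 -350.7   41. ] [ 467.3 -347.3   35.6]
blue top [429.4 119.9] 436 [ 759.9 -281.3   41. ] [ 766.  -285.1   23.1]
blue top [186.7 230.4] 259 [531.1 244.8  41. ] [526.6 217.9 109.7]
blue scene [241.4  69.4] 139 [-247.5  548.1   41. ] [-92.6 398.3 113.2]
blue scene [333.4  78.1] 108 [113.7 696.9  41. ] [152.  634.9  66.9]
blue scene [70.3 91.2] 49 [-555.1    3.4   41. ] [-235.4 -126.2  157.3]
blue scene [364.5 135.4] 41 [462.6 342.4  41. ] [523.7 223.5 110.5]
blue scene [332.9 348.4] 814 [ 781.4 -305.4   41. ] [ 776.  -296.3   25.7]
bench z top: mean,std 2.1276719969810536 50.07590588507113
[[ -73.5 -322.9]
 [ 326.   164.3]]
```

View pics/c1.png

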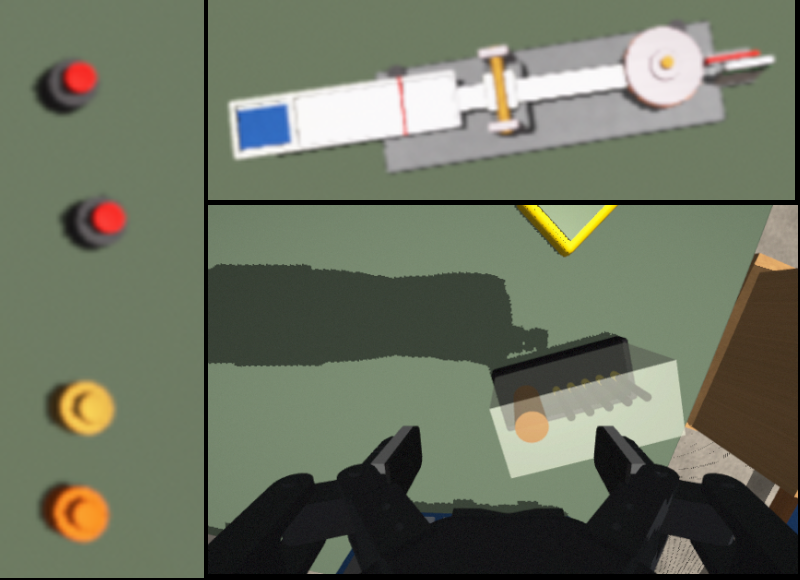

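Crop: the two red-knobbed dark weights are on top, with brass and orange below them. The lower red one, at 674 mm from the base against 748 mm, is the trim_weight, and the brass one (465,260) is plain brass. Next I move over them for a close wrist look.

Run:
```python
from h import *
from workcell import manip,kin,get_state,cams
np.set_printoptions(precision=1,suppress=True)
d=pickle.load(open("d0.pkl","rb"))
for n in("top","scene"):
    im=d[n]
    b=[x for x in blobs(im,(100,150,60),(130,255,255)) if 40<x[1]<300 and abs(x[0][0]-(187 if n=="top" else 364))<5][0]
    print(n,"pocket",onplane(im,b[0],90+186*.1),end=" ")
W=d["wrist"];R,t=pose(W);s0=np.array([136.0,-584,230.6]);print("cam rel TCP(yaw13)",-R.T@t-s0, "axis",R[2])
manip.reach([500,-340,200],[180,0,0])
im=cams.get_image("wrist");pickle.dump(im,open("w1.pkl","wb"));cv2.imwrite("pics/w1.png",im["color"])
print(get_state()["time"],get_state()["ee_pos"])
for nm,lo,hi in(("red",(0,150,80),(6,255,255)),("orange",(7,150,100),(14,255,255)),("brass",(15,100,80),(24,255,255))):
    for c,a,m in blobs(im,lo,hi,60): print(nm,c,a,onplane(im,c,41)[0])
```

```text
top pocket [[526.  219.  108.6]] scene pocket [[524.3 225.3 108.6]] cam rel TCP(yaw13) [ 64.4  15.5 141.3] axis [-0.3 -0.1 -1. ]
1.8167 [ 499.4 -340.9  200.1]
red [344.4  96.5] 328 [ 574.9 -358.    41. ]
red [81.8 96.2] 315 [ 577.2 -113.3   41. ]
red [ 88.6 269.5] 320 [397.7 -84.2  41. ]
orange [319.4 250.9] 213 [ 420.9 -334.3   41. ]
orange [ 88.2 270.6] 110 [396.4 -83.4  41. ]
orange [317.  263.7] 89 [ 406.2 -331.6   41. ]
brass [325.6 208.8] 796 [ 466.9 -340.7   41. ]
brass [554.8 256.3] 1763 [ 413.  -585.2   41. ]
brass [318.9 266.5] 501 [ 402.9 -333.6   41. ]
```

View pics/w1.png

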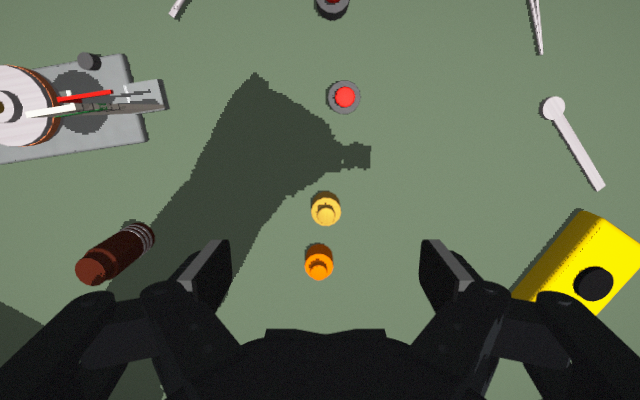

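Wrist view: trim knob at (344,97), brass at (325,210), and orange at (318,262) nearer the fingers. I now grasp the brass weight, then look at the balance on the way.

Run:
```python
from h import *
from workcell import manip,kin,get_state,cams
np.set_printoptions(precision=1,suppress=True)
im=pickle.load(open("w1.pkl","rb"))
def knob(u0,v0,r=22):
    g=np.stack(np.meshgrid(np.arange(u0-r,u0+r),np.arange(v0-r,v0+r)),-1).reshape(-1,2);p=points(im,g)
    k=p[(p[:,2]>36)&(p[:,2]<46)];b=p[(p[:,2]>18)&(p[:,2]<46)]
    (c,rr)=cv2.minEnclosingCircle(k[:,:2].astype(np.float32));print(len(k),k.mean(0),c,rr,cv2.minEnclosingCircle(b[:,:2].astype(np.float32)));return np.array(c)
B=knob(325,210);T=knob(344,97);np.save("bt.npy",[B,T])
b=B
manip.reach([b[0],b[1],75],[180,0,0])
manip.move_straight([b[0],b[1],8],vel=120)
w=manip.command_gripper(20);s=get_state();print(s["time"],s["grip_width"],s["gripper_force"],s["ee_pos"])
manip.move_straight([b[0],b[1],200],vel=250)
th=7.7;y=np.array([-np.sin(np.radians(th)),np.cos(np.radians(th))]);piv=np.array([525.5,219])-186.6*y
L=piv+30*y;manip.reach([*L,230],[180,0,90+th])
im=cams.get_image("wrist");pickle.dump(im,open("w2.pkl","wb"));cv2.imwrite("pics/w2.png",im["color"]);print(piv,get_state()["time"],get_state()["grip_width"],get_state()["joint_pos"])
for nm,lo,hi,z in(("red",(0,120,80),(8,255,255),97.9),("red2",(172,120,80),(180,255,255),97.9),("blue",(100,150,60),(130,255,255),108.6)):
    for c,a,m in blobs(im,lo,hi,30): print(nm,c,a,onplane(im,c,z)[0],np.median(points(im,np.argwhere(m)[:,::-1]),0))
```

```text
256 [ 460.1 -340.2   39.3] (459.5619201660156, -340.0807800292969) 9.279939651489258 ((459.4931640625, -340.13873291015625), 15.94314193725586)
333 [ 574.7 -357.8   39.6] (574.7698364257812, -357.8080139160156) 9.357385635375977 ((574.9492797851562, -357.78387451171875), 15.897000312805176)
3.6667 29.989935748898034 58.9644455909729 [ 460.  -340.5    8.8]
[550.5  34.1] 6.1667 29.608563320432157 [ 6.6 12.6 -9.9 67.5 -0.  89. ]
red [326.  127.1] 150 [540.8 112.6  97.9] [540.7 112.9 102.5]
red [180.9 327.1] 149 [ 419.5 -106.8   97.9] [ 413.6 -119.3   83.8]
blue [326.    4.5] 410 [528.7 203.2 108.6] [528.8 203.8 106.3]
```

View pics/w2.png

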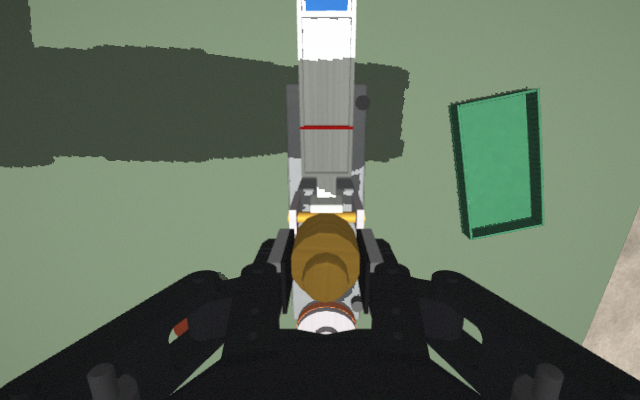

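Wrist view 2: the brass weight is held between the pads. The red line is centred at (326,127), and the pan runs straight up the image to the blue pocket at (326,5), which gives a beam yaw of 7.6°. I now lower the weight gently into the pocket.

```bash
cat >> h.py <<'E'
TH=np.radians(7.61);EX=np.array([np.cos(TH),np.sin(TH),0]);EY=np.array([-np.sin(TH),np.cos(TH),0]);PIV=np.array([551.3,34.2,105.])
def pan(y,z,tau,x=0):
    "world point and tool rpy for pan coordinates"
    q=Ro.from_rotvec(EX*tau);p=PIV+q.apply(x*EX+y*EY+(z-15)*np.array([0,0,1]))
    return list(p),list((q*Ro.from_euler("xyz",[180,0,90+np.degrees(TH)],degrees=True)).as_euler("xyz",degrees=True))
def lower(manip,get_state,y,off,z0=5,zmin=-3,thr=0.7,tau=.1):
    f0=np.mean([get_state()["ft_force"][2]]);z=z0;log=[]
    while z>zmin:
        z-=0.8;manip.move_straight(pan(y,z+off,tau)[0],vel=12);f=get_state()["ft_force"][2]-f0;log.append(round(float(f),2))
        if f>thr: break
    print("lower z",round(z,1),log);return z
E
python3 - <<'E'
from h import *
from workcell import manip,kin,get_state,cams
np.set_printoptions(precision=2,suppress=True)
p,o=pan(186,60,.1);manip.reach(p,o)
manip.move_straight(pan(186,13,.1)[0],vel=60);manip.hold(.3)
s=get_state();print(s["time"],s["ee_pos"]-pan(186,13,.1)[0],s["ft_force"])
z=lower(manip,get_state,186,8)
s=get_state();print(s["time"],s["ee_pos"],s["ft_force"])
E
```

```text
8.0833 [0.23 0.03 0.32] [-0.36 -0.13 -1.66]
lower z 0.2 [-0.23, -0.13, -1.17, 0.38, -0.26, 1.71]
9.5833 [526.76 218.27 117.03] [-0.9  -0.3   0.04]
```

Run:
```python
from h import *
from workcell import manip,kin,get_state,cams
np.set_printoptions(precision=1,suppress=True)
manip.command_gripper(52)
manip.move_straight(pan(186,70,.1)[0],vel=120)
b,t=np.load("bt.npy")
im=cams.get_image("wrist");pickle.dump(im,open("w3.pkl","wb"));cv2.imwrite("pics/w3.png",im["color"])
im=cams.get_image("top");cv2.imwrite("pics/t3.png",cv2.resize(im["color"][160:280,150:310],None,fx=4,fy=4));pickle.dump(im,open("t3.pkl","wb"))
manip.reach([*t,100],[180,0,0]);manip.move_straight([*t,8],vel=120)
manip.command_gripper(20);s=get_state();print(s["time"],s["grip_width"],s["gripper_force"],s["ee_pos"])
manip.move_straight([*t,200],vel=250)
L=pan(60,100,0)[0];manip.reach(L,pan(60,100,.1)[1])
im=cams.get_image("wrist");pickle.dump(im,open("w4.pkl","wb"));cv2.imwrite("pics/w4.png",im["color"]);print(get_state()["time"],get_state()["grip_width"])
g=np.argwhere(np.ones((250,640),bool))[:,::-1];p=points(im,g);d=p-PIV;x=d@EX;y=d@EY
for y0 in(90,110,130,150):
    m=(abs(x)<10)&(abs(y-y0)<6);print(y0,m.sum(),np.median(p[m,2]))
m=(p[:,2]>135)&(y>160)&(y<210)&(abs(x)<25);print("brass",m.sum(),x[m].mean(),y[m].mean(),p[m,2].max())
```

```text
14.0 29.438186259628747 59.41031992435455 [ 575.8 -358.5    9.5]
16.6167 30.09109876642319
90 394 97.58004595672466
110 1067 337.10146667151383
130 456 101.84755544566494
150 489 103.7656996946335
brass 1049 0.2600190181586927 181.77767512237742 150.47197223138815
```

View pics/w4.png

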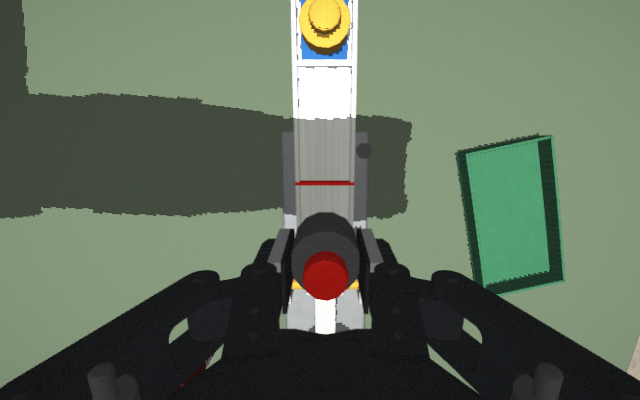

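Wrist view 4: the brass weight stands in the blue pocket at (325,20), the trim is held at (325,270), and the red line is at (325,183). Depth slope gives a tilt of about +0.10. Next I set the trim down at y=60.

Run:
```python
from h import *
from workcell import manip,kin,get_state,cams
np.set_printoptions(precision=2,suppress=True)
p,o=pan(60,14,.1);manip.move_straight(p,o,vel=90);manip.hold(.3)
z=lower(manip,get_state,60,8)
manip.command_gripper(52)
manip.move_straight(pan(60,75,.1)[0],vel=120)
L,o=pan(25,120,0);manip.reach(L,o)
im=cams.get_image("wrist");pickle.dump(im,open("w5.pkl","wb"));cv2.imwrite("pics/w5.png",im["color"]);print(get_state()["time"])
g=np.argwhere(np.ones((330,640),bool))[:,::-1];p=points(im,g);d=p-PIV;x=d@EX;y=d@EY
m=(abs(x)<14)&(y>82)&(y<158)&(abs(p[:,2]-100)<25);A=np.polyfit(y[m],p[m,2],1);print(m.sum(),A,np.std(p[m,2]-np.polyval(A,y[m])))
m=(p[:,2]>122)&(p[:,2]<150)&(y>35)&(y<90)&(abs(x)<20);print("trim",m.sum(),x[m].mean(),y[m].mean(),np.ptp(y[m]),p[m,2].max())
```

```text
lower z 1.0 [0.45, -1.01, -0.56, 0.65, 3.65]
20.6583
4039 [ 0.1  88.84] 0.7232956402366915
trim 947 0.28663937099149556 61.61638900207264 27.868246641035178 137.94867600920117
```

View pics/w5.png

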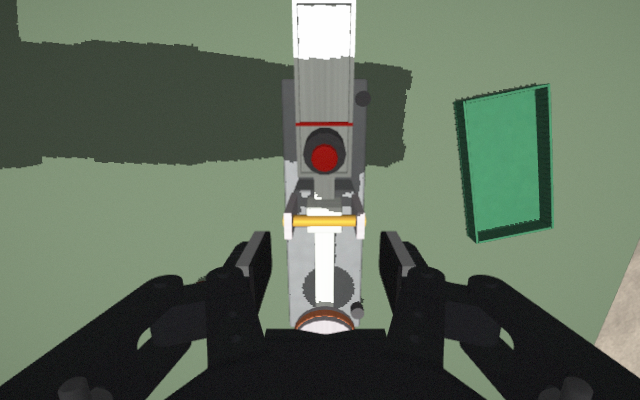

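Wrist view 5: the trim stands at (324,152), inside the red line at (324,124). The floor-slope fit gives tilt = 0.100. Now I push outward with the two fingertips, reading the tilt between pushes.

```bash
cat >> h.py <<'E'
G=np.stack(np.meshgrid(np.arange(640),np.arange(400)),-1).reshape(-1,2)
def read(im,yg):
    p=points(im,G);d=p-PIV;x=d@EX;y=d@EY;h=p[:,2];ok=(im["z_map"].ravel()>0)
    tk=ok&(abs(x)<16)&(abs(y-yg)<22)&(h>80)&(h<165);top=tk&(h>np.percentile(h[tk],97)-5)
    c,r=cv2.minEnclosingCircle(np.c_[x,y][top].astype(np.float32));yt=np.median(y[top])
    fl=ok&(abs(x)<14)&(y>yt+24)&(y<158)&(abs(h-97)<22);n=fl.sum()
    sl=np.polyfit(y[fl],h[fl],1)[0] if n>100 and np.ptp(y[fl])>20 else np.nan
    bk=ok&(abs(x)<16)&(y>165)&(y<208)&(h>90)&(h<165);bh=np.nan
    if bk.sum()>60: q=h[bk];bh=np.median(q[q>np.percentile(q,97)-3])
    tau_b=(bh-130.5)/186
    return dict(y=round(float(yt),1),x=round(float(np.median(x[top])),1),slope=round(float(sl),4),n=int(n),taub=round(float(tau_b),4))
E
cat > p1.py <<'E'
from h import *
from workcell import manip,get_state,cams
manip.command_gripper(14)
manip.move_straight(pan(30,60,.1)[0],pan(30,60,.1)[1],vel=120)
manip.move_straight(pan(30,11,.1)[0],vel=80)
s=get_state();print(s["time"],s["ft_force"].round(2),s["grip_width"])
y=60.5;tau=.1
for k in range(3):
    yt=y+5
    manip.move_straight(pan(yt-25.4,11,tau)[0],vel=22);f=get_state()["ft_force"].round(2)
    manip.move_straight(pan(yt-31.4,11,tau)[0],vel=40);manip.hold(.7)
    r=read(cams.get_image("wrist"),yt);print(get_state()["time"],"target",yt,r,f);y=yt
    if r["slope"]<.09: break
im=cams.get_image("wrist");cv2.imwrite("pics/w6.png",im["color"]);pickle.dump(im,open("w6.pkl","wb"))
E
python3 p1.py
```

```text
22.4917 [0.16 0.21 0.42] 14.31286438508182
24.15 target 65.5 {'y': 63.8, 'x': 0.2, 'slope': 0.0987, 'n': 8341, 'taub': nan} [ 0.77 -1.43  0.3 ]
25.85 target 70.5 {'y': 68.8, 'x': 0.2, 'slope': 0.1001, 'n': 8324, 'taub': nan} [ 0.88  0.22 -0.24]
27.55 target 75.5 {'y': 73.8, 'x': -0.2, 'slope': 0.0996, 'n': 8327, 'taub': nan} [0.51 0.24 0.09]
```

View pics/w6.png

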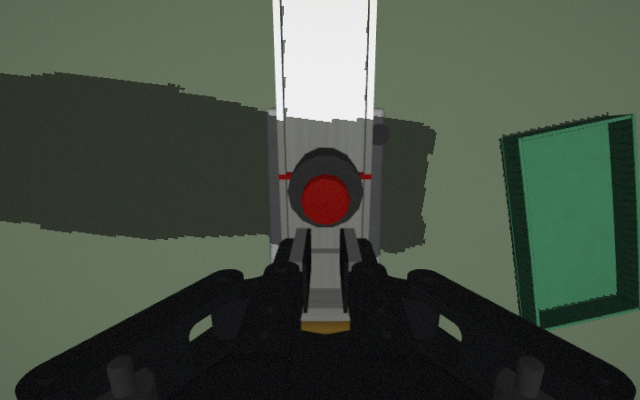

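Wrist view 6: the two fingertips have backed off just behind the trim at (325,195), which now stands across the red line. The beam is still at its upper stop (slope 0.0996). I continue pushing in a loop.

```bash
cat > p2.py <<'E'
from h import *
from workcell import manip,get_state,cams
y=75.5;tau=.1;off=None
while y<135 and get_state()["time"]<60:
    step=6 if tau>.094 else max(.4,min(6,tau/.008*.85))
    yt=y+step
    manip.move_straight(pan(y-26.5,11,tau)[0],pan(y-26.5,11,tau)[1],vel=50)
    manip.move_straight(pan(yt-25.4,11,tau)[0],vel=18);f=get_state()["ft_force"].round(1)
    manip.move_straight(pan(yt-30.4,11,tau)[0],vel=35);manip.hold(.6 if tau>.094 else 1.1)
    r=read(cams.get_image("wrist"),yt);y=yt
    if off is None and r["taub"]==r["taub"] and r["slope"]==r["slope"]: off=r["taub"]-r["slope"]
    t=r["slope"] if r["slope"]==r["slope"] else r["taub"]-(off or 0)
    print(get_state()["time"],"target",round(yt,2),r,f)
    if not -.12<t<.12: print("bad reading");break
    tau=t
    if tau<.008: break
print("y",y,"tau",tau)
im=cams.get_image("wrist");cv2.imwrite("pics/w7.png",im["color"]);pickle.dump(im,open("w7.pkl","wb"))
E
python3 p2.py
```

```text
29.3333 target 81.5 {'y': 60.2, 'x': -8.8, 'slope': 0.0668, 'n': 8645, 'taub': nan} [-0.   0.2  0.2]
31.5667 target 87.5 {'y': 66.3, 'x': -8.3, 'slope': 0.0497, 'n': 8331, 'taub': -0.1051} [ 0.4 -1.2 -0.2]
33.7667 target 92.78 {'y': 72.5, 'x': 0.2, 'slope': -0.0124, 'n': 7244, 'taub': -0.1056} [ 0.2 -0.1 -0.6]
y 92.780625 tau -0.0124
```

Run:
```python
from h import *
im=pickle.load(open("w7.pkl","rb"));p=points(im,G);d=p-PIV;x=d@EX;y=d@EY;h=p[:,2]
for lo in(105,110,115,120,125):
    fl=(abs(x)<14)&(y>lo)&(y<158)&(abs(h-90)<25);print(lo,fl.sum(),np.polyfit(y[fl],h[fl],1),y[fl].max(),np.median(h[fl&(y>140)]))
k=(abs(x)<8)&(abs(y-91)<14)&(h>110)&(h<150);print("trim",k.sum(),np.median(x[k]),np.median(y[k]),np.median(h[k]))
```

```text
105 7083 [2.09225126e-02 9.46562621e+01] 157.9909378152761 98.03675512217609
110 6511 [6.09214937e-02 8.89791317e+01] 157.9909378152761 98.03675512217609
115 5934 [6.06847489e-02 8.90129060e+01] 157.9909378152761 98.03675512217609
120 5290 [6.01863325e-02 8.90853234e+01] 157.9909378152761 98.03675512217609
125 4634 [6.10387819e-02 8.89604199e+01] 157.9909378152761 98.03675512217609
trim 2561 -0.15733210921694651 95.09881641618415 134.90945092631657
```

View pics/w7.png

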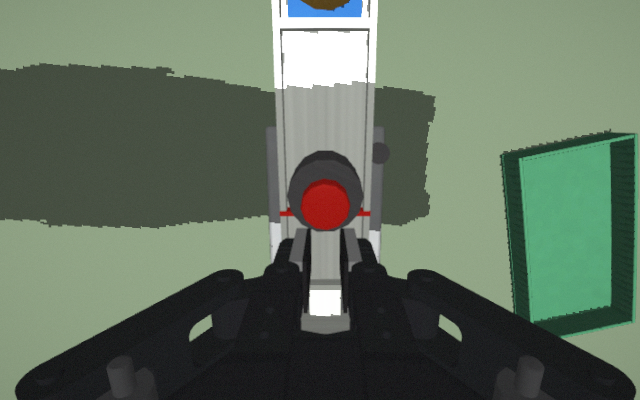

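Wrist view 7: the trim at (325,195) is past the red line and the fingers are clear of it. My reader had locked onto the fingers, so the loop's tilt values were wrong. Refitting the bare floor gives a true tilt of +0.061, so there is no overshoot. I fix the floor window and go on.

```bash
cat > p3.py <<'E'
from h import *
from workcell import manip,get_state,cams
def tilt(im,yt):
    p=points(im,G);d=p-PIV;x=d@EX;y=d@EY;h=p[:,2];ok=im["z_map"].ravel()>0
    s=[]
    for lo in(yt+20,yt+26):
        f=ok&(abs(x)<14)&(y>lo)&(y<158)&(abs(h-92)<25);s.append(np.polyfit(y[f],h[f],1)[0])
    return s
y=92.78;tau=.0608
for k in range(5):
    yt=y+max(.4,min(5,tau/.008*.85))
    manip.move_straight(pan(y-26.5,11,tau)[0],pan(y-26.5,11,tau)[1],vel=50)
    manip.move_straight(pan(yt-25.4,11,tau)[0],vel=15);f=get_state()["ft_force"].round(1)
    manip.move_straight(pan(yt-30.4,11,tau)[0],vel=35);manip.hold(1.2)
    im=cams.get_image("wrist");s=tilt(im,yt);y=yt;print(get_state()["time"],round(y,2),np.round(s,4),f)
    if abs(s[0]-s[1])>.01 or s[0]>tau+.01: print("odd");break
    tau=s[1]
    if tau<.008 or get_state()["time"]>58: break
E
python3 p3.py
```

```text
36.1667 97.78 [0.0231 0.0233] [0.2 0.1 0.9]
38.35 100.25 [0.008  0.0085] [-0.5 -1.2 -0.1]
40.425 101.15 [-0.0002 -0.0006] [-0.6 -0.9  0.3]
```

Level (tilt about 0.000). I back out and verify.

Run:
```python
from h import *
from workcell import manip,get_state,cams
manip.move_straight(pan(68,80,0)[0],vel=90)
L,o=pan(20,150,0);manip.reach(L,o);manip.hold(1.2)
im=cams.get_image("wrist");sc=cams.get_image("scene")
p=points(im,G);d=p-PIV;x=d@EX;y=d@EY;h=p[:,2]
f=(abs(x)<14)&(y>124)&(y<158)&(abs(h-92)<25);print(f.sum(),np.polyfit(y[f],h[f],1),get_state()["time"])
o=np.zeros((520,800,3),np.uint8);o[:400,:512]=cv2.resize(im["color"],None,fx=.8,fy=1)[:, :512];o[:480,514:794]=cv2.resize(sc["color"][120:270,268:355+0],(280,480),interpolation=cv2.INTER_CUBIC)
cv2.imwrite("pics/f.png",o)
```

```text
1382 [4.96358868e-03 8.82918055e+01] 43.0667
```

View pics/f.png

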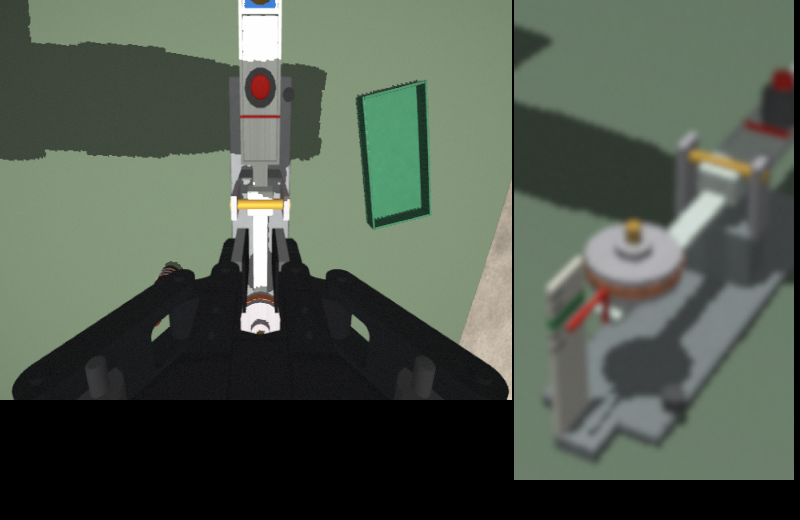

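Final view: the trim stands beyond the red line at (260,88) and the brass weight is in the pocket. The pointer sits at the green band at (568,312), the tilt is about 0.00 to 0.005 rad, and the arm is clear. I hand it in.

```bash
python3 -c "
from workcell import manip
print(manip.sign_off())"
```

```text
the job is handed in; nothing more can be done
None
```

The job is handed in at about 43 s: the brass weight stands in the blue pocket, the red-knobbed weight was slid out to about y = 101 mm in the pan, and the beam floats level (tilt within about 0.005 rad) with the arm clear.

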